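Park the index plunger and run the lens carrier to its end stop

TASK

The blue lens carrier on the short rail is locked by its sprung index plunger. Pull the plunger's black T-handle straight up, twist it counter-clockwise (seen from above) to the green marks and let it settle in its rest notch so that it stays retracted by itself; let go, then push the carrier along the rail until it rests against the end stop. Do not shift the end stop, and leave the lens cap, dish, tape roll and wrench where they lie.

Things in the scene. Friction and masses are not known exactly. Their poses are not given: they have to be found in the camera images.
- rail_base: Fixed aluminium base plate, 90 x 340 x 12 mm, carrying two steel rails. Origin: centre of its underside, on the bench. +y runs along the rails the way the carrier has to travel (from the yellow push plate towards the end stop): roughly to the robot's right, as the base stands turned by 3.02 to 3.36 rad; +x across the rails, towards the robot; z up.
- carrier (a joint): Travel in m of the blue carrier along rail_base +y; 0 at the start, where the plunger pin locks it (1.5 mm of play); the end stop is 0.055 to 0.115 m on. A plate 84 (across) x 162 (along) x 12 mm, 27 mm above the bench, friction about 2 N; stays where left. The plunger is 61 mm from its trailing end; a fixed black lens, 38 mm across, top at 92 mm, stands 68 mm beyond the plunger.
- push_face (a point): On the outer (-y) face of the yellow upright plate at the carrier's trailing end, 61 mm above the bench, mid-width; moves with the carrier. The plate is 70 mm wide across the rail, 8 mm thick, top 75 mm above the bench. Axes as rail_base. Pushing here towards +y moves the carrier; the space behind is free.
- carrier_front (a point): Centre of the carrier's leading (+y) end face, 33 mm above the bench; moves with the carrier. Axes as rail_base.
- stop_face (a point): Centre of the near (-y) face of the rubber bumper of the end stop, 33 mm above the bench: the carrier's leading face must rest against it. The stop is a dark steel block 74 x 26 x 24 mm with a black knob, clamped on the rails (gives way only above about 80 N). Axes as rail_base.
- plunger (a joint): Lift of the plunger in m. 0 = fully down, pin in the rail. A spring pulls it down with about 6 N at 0 and 12 N at 0.019. Its cross pin lies in a deep slot of the collar and can turn only when lifted more than 0.016; the travel ends at 0.022. Resting in the rest notch it reads about 0.012; on the plain rim of the collar 0.016.
- t_handle (a joint): Turn of the T-handle in rad, counter-clockwise seen from above. 0 = bar along the rail (rail_base y), pin over the deep slot (red marks on the flange). The rest notch (green marks) is a V 5 mm deep centred at 1.05 rad (60 degrees), flanks 0.28 rad wide each side, which draw the pin to the centre when let down; travel ends at 1.35.
- grip (a point): Centre of the T-handle's black grip bar with red bands, 64 long, 14 thick, 22 mm high, on the vertical axis it turns about. Moves and turns with the handle; its y axis lies along the bar, so grip across its x. Plunger down: 84 mm above the bench (bar from 73 to 95 mm); the steel collar below, 57 mm across, reaches to 63 mm.
- sample_dish: Bystander: loose clear dish 149 mm across, 17 mm high, right of the rail. Origin: centre of its underside.
- tape_roll: Bystander: loose black roll of tape 58 mm across, 19 mm high, lying flat left of the rail. Origin: centre of its underside.
- wrench_8: Bystander: loose steel wrench 119 mm long, farther right. Origin: centre of its underside.
- lens_cap: Bystander: loose black lens cap 54 mm across, 11 mm high, lying flat on the bench just left of the rail. Origin: centre of its underside.

How it is judged:
By the outcome, as a careful person would: the job done as asked, in the order asked, and still so for the second after the job is handed in, with the robot touching nothing.
It also fails if it takes over 48 s, if anything falls off the work surface, if the arm or the gripper's body presses on something with over 40 N, if the wrist force passes 120 N, or if a joint passes its speed limit or range.

ROBOT

A 6-joint arm with a two-finger parallel gripper is mounted at the origin on a cart in front of the work surface, level with it; the furniture and walls round the work are solid. World frame = base frame: x ahead of the robot, y to its left, z up, the work surface at z = 0. Lengths are in m, angles in rad, forces in N, time in s.
With the tool pointing down it reaches from about 0.3 to 0.775 m from the base axis. Payload 14.6 kg.
Tool frame: the origin (TCP) lies at the very end of the fingers, on their centre line; the grasp point (between the pads) lies 19 mm behind it; z points along the fingers, y is the line along which they close (so a half turn about z gives the same grasp; the last joint's range is limited). The gripper opens to 94 mm and grips with 3 to 60 N. Pads are 16 mm wide; open, the fingers measure 119 mm over their backs; the gripper's body (75 mm by 177 mm) begins 78 mm behind the grasp point.
Start: joints at [-1.221, 0.3, 1.521, -0, 1.321, -0.067], TCP at [0.223, -0.503, 0.205] pointing down, gripper open.
Joint ranges: [-3.03, 3.03], [-0.79, 2.21], [0.23, 2.52], [-1.04, 4.18], [0, 3.07], [-2.55, 2.55]. Speed limits (rad/s): [2.22, 2.22, 2.57, 3.14, 3.14, 3.14].

INTERFACE

Orientations are given as [roll, pitch, yaw] about the fixed x, y, z axes, in that order (R = Rz(yaw) Ry(pitch) Rx(roll)).
In Python, from station import ctrl, camera, camera_info, finder gives the robot as it stands.
- The arm moves only by the tool carry_out, never from a script. Its argument "motion" is a list of rows, each a list of 2 entries, a list of its own where there are three numbers: the shift along the tool's x, y, z as a fraction of full scale, then the turn about the tool's z as a fraction of full scale. A call has 1 to 12 rows; each row is the pose to reach, as a shift and turn from the pose commanded when the call began, along the tool's axes at that moment, turning the shorter way round; what a row does not reach only later rows make up. Full scale, the value 1, is 200 mm for a shift and 360 degrees for a turn. A row lasts 1/10 s, in which the tool goes at most 50 mm and 8.59 degrees, less where a joint would pass 70% of its speed; a pose out of reach is approached as far as the arm can. A call with a number of a shift or a turn outside -1 to 1 is refused whole. A call with a gripper value outside its range is refused whole. "hand" is the closure, from -1 (fully open) to 1 (shut), set as the call begins (left out, the last holds). The fingers move at their own pace and stop on an object; "force" is the grip in N (left out, the last holds). Time passes only in rows, so rows that repeat a pose let the fingers close. It gives the time, the measured TCP pose, the force, the opening and the grip force at its end, in the units of the state.
- ctrl.get_obs(): the state, without advancing time (a new reading comes with each control period).
- camera(name): name is "scene" or "side" or "wrist"; returns (picture, depth): 400x640x3 uint8, blue, green, red; 400x640 float32, m along the optical axis (not along the pixel's ray), 0 where there is no reading.
- camera_info(name): a dict with "camera_matrix" (3x3 intrinsics, pixels), "origin" and "attitude" of the camera in the world. Camera axes: x right, y down, z forward; pixel columns grow to the right and rows downward; lengths in m; the calibration is good to about 2 mm. A picture is of the moment at which its call begins: read the wrist's pose just before it. camera_info takes no time and is no camera call; for the wrist camera it gives the pose at the moment of the call.
- ctrl.hand_in(): hands the job in; it is judged then, once.
Trained networks look in the newest picture that a camera, given by its name, has taken for a name from the list of things; names that differ only in an ending like _2 or _b are one class to them, and where a whole thing is asked for, a point or a joint stands for the part that bears it (a point fixed in the world has none). Each returns a list of dicts, best first, with "conf" (0 to 1); they miss things now and then, are a little off and sometimes report something else, mostly with a low value. They report only what shows in the picture. A call takes as long as a camera call.
- finder.boxes_of(camera, query): "location" ([column, row] in pixels, amid what is visible of it).
- finder.cut_out(camera, query): "mask" (400x640 bool, what is visible of it) and "location" ([column, row] in pixels, amid what is visible of it).
- finder.pinpoint(camera, query): "location" ([column, row] in pixels: a listed point, or the origin of a listed thing).
The state is a dict: "time_s": time; "qpos": joint angles; "joint_vel": joint speeds; "tau": joint torques, N m; "ee_pos": TCP position; "eef_rot": TCP orientation; "force": force on the tool from outside, world axes, zero at the start; "moment": the same for the moment, N m; "grip_width": finger opening in m; "grip_force": force on a finger pad.
Only numpy, scipy, OpenCV 4.12 (cv2) and the standard library are available. Lean on these libraries where they do the work, as an engineer would, in place of code of your own. Each camera call takes 0.05 s, during which the arm holds its last target. There are 200 camera calls.

## Working session

There is one attempt and no reset: what is moved stays moved. The work goes in short steps, Python scripts to look and compute and a tool call to move; the robot and the scene stay as the last step left them, time stands still between calls to the robot, and variables do not carry over. Pictures are saved under pics/ and viewed, at most 10 in all, crops included, and the job is handed in when it is done.

Besides the shell and the picture viewer there is one more tool, called after "Request:" as name([rows], argument=value, ...), one row to a line, values as JSON. carry_out: Moves the arm, as the interface text tells. Its arguments: {"type":"object","properties":{"motion":{"type":"array","items":{"type":"array"}},"hand":{"type":"number"},"force":{"type":"number"}},"required":["motion"]}

```bash
mkdir -p pics; cat > h.py <<'E'
import numpy as np, cv2
from station import ctrl, camera, camera_info, finder
def ray(cam,px):
    i=camera_info(cam);K=np.array(i["camera_matrix"]);A=np.array(i["attitude"])
    if A.shape!=(3,3):
        from scipy.spatial.transform import Rotation as R
        A=R.from_euler('xyz',A).as_matrix() if A.size==3 else R.from_quat(A).as_matrix()
    d=A@np.linalg.inv(K)@np.array([px[0],px[1],1.]);return np.array(i["origin"]),d
def at_z(cam,px,z):
    o,d=ray(cam,px);return o+d*(z-o[2])/d[2]
def tri(rs):
    M=np.zeros((3,3));b=np.zeros(3)
    for o,d in rs:
        d=d/np.linalg.norm(d);P=np.eye(3)-np.outer(d,d);M+=P;b+=P@o
    return np.linalg.solve(M,b)
E
cat > a.py <<'E'
from h import *
o=ctrl.get_obs();print(o["time_s"],o["ee_pos"],o["eef_rot"],o["force"])
print(camera_info("scene"))
rs={}
for c in["scene","side","wrist"]:
    im,d=camera(c);cv2.imwrite(f"pics/{c}0.png",im)
    for q in["grip","push_face","carrier_front","stop_face","rail_base"]:
        for r in finder.pinpoint(c,q)[:1]:
            l=r["location"];u,v=int(l[0]),int(l[1]);ro=ray(c,l);print(c,q,np.round(l,1),round(r["conf"],2),np.round(ro[0]+ro[1]*d[min(v,399),min(u,639)],4))
            if r["conf"]>.3: rs.setdefault(q,[]).append(ro)
for q in rs:
    if len(rs[q])>1:print(q,tri(rs[q]).round(4))
E
python3 a.py
```

```text
0.0 [ 0.22256641 -0.50265098  0.20488496] [-3.14040697e+00 -8.39143322e-05  4.16846473e-01] [-0.58289568  0.0347627  -0.79517995]
{'camera_matrix': array([[511.86269634,   0.        , 323.74582447],
       [  0.        , 511.86269634, 202.54653911],
       [  0.        ,   0.        ,   1.        ]]), 'origin': array([-0.36300496, -0.97496163,  1.41029264]), 'attitude': array([-2.39944839, -0.0048944 , -0.78593177])}
scene stop_face [337.  227.7] 0.5 [ 0.4915 -0.197   0.0206]
scene rail_base [321.4 223.9] 0.61 [ 0.1625 -0.4486  0.528 ]
side grip [329.6 145.3] 0.75 [ 0.5662 -0.5723  0.0063]
side push_face [310.  241.4] 0.69 [0.4862 0.0246 0.0607]
side carrier_front [333.2 210.9] 0.84 [ 0.466  -0.1702  0.0099]
side stop_face [335.7 197.2] 0.77 [ 0.4674 -0.2127  0.0308]
side rail_base [330.1 217.3] 0.86 [ 0.4615 -0.104   0.04  ]
stop_face [ 0.4724 -0.2077  0.0387]
rail_base [ 0.4699 -0.1395  0.0098]
```

View pictures.

```bash
python3 -c "
import cv2,numpy as np
a=cv2.imread('pics/scene0.png')[130:330,190:510];b=cv2.imread('pics/side0.png')[100:300,190:510]
cv2.imwrite('pics/m0.png',cv2.resize(np.vstack([a,b]),None,fx=1.5,fy=1.5,interpolation=2)) if 0 else cv2.imwrite('pics/m0.png',np.vstack([cv2.resize(a,(480,300)),cv2.resize(b,(480,300))]))
"; ls pics
```

```text
m0.png
scene0.png
side0.png
wrist0.png
```

View pics/m0.png

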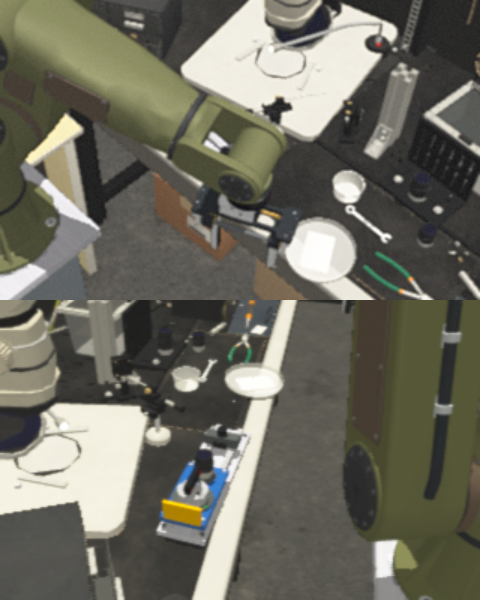

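View pics/side0.png

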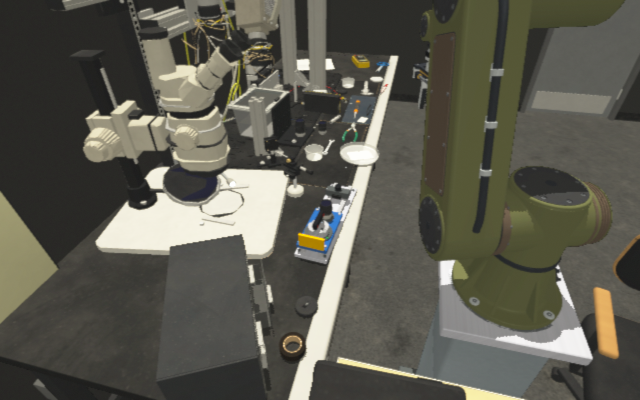

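```bash
cat >> h.py <<'E'
from scipy.spatial.transform import Rotation as Ro
def plan(xyz,yaw):
    o=ctrl.get_obs();A=Ro.from_euler('xyz',o["eef_rot"]).as_matrix()
    s=A.T@(np.array(xyz)-o["ee_pos"])/0.2
    y0=o["eef_rot"][2];t=-(yaw-y0)/(2*np.pi);print("shift",s.round(4),"turn",round(t,4),"yaw0",round(y0,4),"t",o["time_s"],"q",np.round(o["qpos"],2))
def off():
    o=ctrl.get_obs();A=Ro.from_euler('xyz',o["eef_rot"]).as_matrix();i=camera_info("wrist")
    print("cam in tool",A.T@(i["origin"]-o["ee_pos"]),"axis",A.T@Ro.from_euler('xyz',i["attitude"]).as_matrix()[:,2], i["camera_matrix"][0])
E
python3 -c "
from h import *
off();plan([.45,-.03,.32],1.57)"
```

```text
cam in tool [ 0.07114028  0.00070063 -0.1808299 ] axis [-2.43487224e-01  6.90050853e-04  9.69903859e-01] [329.99916968   0.         323.13820384]
shift [ 1.9967 -1.7019 -0.5728] turn -0.1835 yaw0 0.4168 t 0.9 q [-1.22  0.3   1.52 -0.    1.32 -0.07]
```

Request:
carry_out([
  [[0.15,-0.12,-0.2],-0.02],
  [[0.3,-0.25,-0.4],-0.04],
  [[0.5,-0.4,-0.55],-0.07],
  [[0.7,-0.6,-0.57],-0.09],
  [[0.85,-0.75,-0.57],-0.11],
  [[1.0,-0.85,-0.57],-0.14],
  [[1.0,-0.85,-0.57],-0.16],
  [[1.0,-0.85,-0.57],-0.1835],
  [[1.0,-0.85,-0.57],-0.1835],
], hand=-0.2)

```text
time_s: 1.8
ee_pos: [0.3369, -0.2662, 0.3196]
eef_rot: [3.141, 0.0, 1.574]
force: [-0.3, 0.6, 0.1]
grip_width: 0.0565
grip_force: 0.0
```

```bash
python3 -c "
from h import *
plan([.45,-.03,.32],1.57)"
```

```text
shift [ 1.1792  0.5688 -0.0021] turn 0.0006 yaw0 1.5735 t 1.8 q [-0.75 -0.04  1.65 -0.    1.54 -0.76]
```

Request:
carry_out([
  [[0.2,0.1,0],0],
  [[0.4,0.2,0],0],
  [[0.6,0.35,0],0],
  [[0.8,0.45,0],0],
  [[1.0,0.57,0],0],
  [[1.0,0.57,0],0],
  [[1.0,0.57,0],0],
])

```text
time_s: 2.5
ee_pos: [0.451, -0.0663, 0.3192]
eef_rot: [-3.141, 0.0, 1.568]
force: [-0.1, -1.1, -0.2]
grip_width: 0.0564
grip_force: 0.0
```

```bash
cat > b.py <<'E'
from h import *
import sys,pickle
tag=sys.argv[1];o=ctrl.get_obs();print(o["time_s"],o["ee_pos"],o["eef_rot"])
rs={}
for c in sys.argv[2].split(','):
    im,d=camera(c);cv2.imwrite(f"pics/{c}{tag}.png",im)
    for q in["grip","push_face","carrier_front","stop_face"]:
        for r in finder.pinpoint(c,q)[:1]:
            l=r["location"];u,v=int(l[0]),int(l[1]);ro=ray(c,l);print(c,q,np.round(l,1),round(r["conf"],2),np.round(ro[0]+ro[1]*d[min(v,399),min(u,639)],4))
            if r["conf"]>.3: rs.setdefault(q,[]).append(ro)
if len(sys.argv)>3:
    for t in sys.argv[3].split(','):
        for q,v in pickle.load(open(f"r{t}.pkl","rb")).items(): rs.setdefault(q,[]).extend(v)
else: pickle.dump(rs,open(f"r{tag}.pkl","wb"))
for q in rs:
    if len(rs[q])>1:print(q,tri(rs[q]).round(4))
E
python3 b.py 1 wrist,scene,side
```

```text
2.5 [ 0.45102485 -0.06631091  0.31917274] [-3.14091985e+00  1.23855461e-05  1.56808755e+00]
wrist grip [349.3 155.5] 0.8 [ 0.4836 -0.0408  0.0962]
wrist push_face [348.9 106.3] 0.89 [0.4836 0.0173 0.0778]
wrist carrier_front [339.9 220.8] 0.72 [ 0.4731 -0.1249  0.0944]
wrist stop_face [335.4 264.3] 0.7 [ 0.4702 -0.2144  0.0317]
scene grip [302.1 192.3] 0.48 [ 0.4753 -0.038   0.0949]
scene push_face [295.2 191. ] 0.69 [0.485  0.0104 0.0587]
scene carrier_front [319.8 218.7] 0.59 [ 0.4637 -0.1389  0.044 ]
scene stop_face [337.1 232.2] 0.52 [ 0.4537 -0.2326  0.0591]
side grip [321.6 216.9] 0.74 [ 0.4722 -0.0453  0.088 ]
side push_face [311.2 240.8] 0.94 [0.4825 0.0263 0.0652]
side carrier_front [332.9 211.8] 0.87 [ 0.4599 -0.1354  0.0355]
side stop_face [336.9 195. ] 0.54 [ 0.464  -0.2134  0.0394]
grip [ 0.4767 -0.0395  0.094 ]
push_face [0.4864 0.0158 0.054 ]
carrier_front [ 0.4678 -0.1384  0.037 ]
stop_face [ 0.4681 -0.2172  0.0337]
```

View pics/wrist1.png

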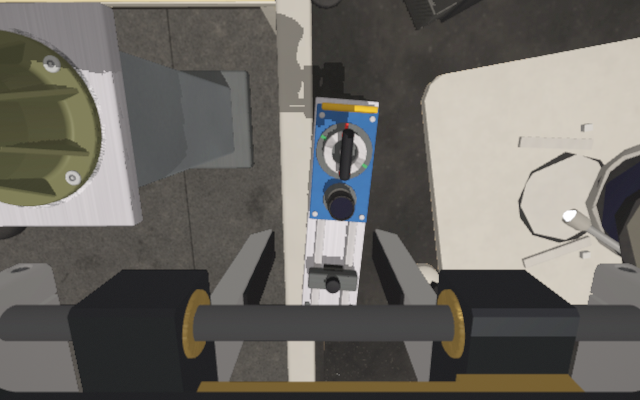

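Request:
carry_out([
  [[-0.09,0.06,0.18],0],
  [[-0.17,0.12,0.35],0],
  [[-0.17,0.12,0.35],0],
  [[-0.17,0.12,0.35],0],
])

```text
time_s: 3.65
ee_pos: [0.4748, -0.1005, 0.2499]
eef_rot: [-3.141, -0.0, 1.569]
force: [-0.1, 0.1, 0.5]
grip_width: 0.0565
grip_force: 0.0
```

```bash
python3 b.py 2 wrist 1; cat > c.py <<'E'
from h import *
def cloud():
    im,d=camera("wrist");i=camera_info("wrist");K=i["camera_matrix"]
    v,u=np.mgrid[:400,:640];P=np.stack([(u-K[0,2])/K[0,0]*d,(v-K[1,2])/K[1,1]*d,d],-1)@Ro.from_euler('xyz',i["attitude"]).as_matrix().T+i["origin"]
    return im,d,P
if __name__=="__main__":
    im,d,P=cloud();z=P[...,2]
    lim=lambda x0,x1,y0,y1,z0,z1:(d>0)&(P[...,0]>x0)&(P[...,0]<x1)&(P[...,1]>y0)&(P[...,1]<y1)&(z>z0)&(z<z1)
    for n,m in dict(bar=lim(.42,.54,-.085,.01,.085,.13),lens=lim(.42,.54,-.15,-.09,.085,.1),plate=lim(.43,.54,-.01,.05,.066,.084),collar=lim(.43,.54,-.085,.01,.055,.068)).items():
        Q=P[m]
        if len(Q)<10: print(n,len(Q));continue
        r=cv2.minAreaRect((Q[:,:2]*1000).astype(np.float32));w,vv=np.linalg.eigh(np.cov(Q[:,:2].T))
        print(n,len(Q),"mean",Q.mean(0).round(4),"rect",np.round(r[0],1),np.round(r[1],1),round(r[2],1),"dir",vv[:,1].round(3),"zmed",np.median(Q[:,2]).round(4))
E
python3 c.py
```

```text
3.65 [ 0.47478255 -0.1005246   0.24993779] [-3.14094351e+00 -3.02144238e-04  1.56923219e+00]
wrist grip [330.7 131. ] 0.58 [ 0.4841 -0.0419  0.0971]
wrist push_face [330.   69.1] 0.65 [0.4836 0.0185 0.0764]
wrist carrier_front [323.9 208.9] 0.63 [ 0.4774 -0.1231  0.0934]
wrist stop_face [319.8 264. ] 0.71 [ 0.4723 -0.2133  0.0352]
grip [ 0.4788 -0.0403  0.093 ]
push_face [0.4856 0.0175 0.055 ]
carrier_front [ 0.4706 -0.1386  0.0357]
stop_face [ 0.4693 -0.2165  0.0328]
bar 881 mean [ 0.4804 -0.038   0.0948] rect [480.5 -38.9] [63.1 14.2] 85.9 dir [0.074 0.997] zmed 0.0951
lens 818 mean [ 0.4752 -0.1063  0.091 ] rect [ 475.2 -106.2] [33.7 33.2] 15.1 dir [-0.751 -0.661] zmed 0.0907
plate 640 mean [0.4848 0.0174 0.0753] rect [485.3  17.9] [ 8.3 69.1] 85.4 dir [-0.997  0.079] zmed 0.0759
collar 995 mean [ 0.4804 -0.0385  0.0636] rect [480.6 -38.8] [52.9 54.7] 86.0 dir [-0.997  0.076] zmed 0.064
```

```bash
python3 -c "
from h import *
plan([.4805,-.0387,.13],1.4967);plan([.4805,-.0387,.07],1.4967)"
```

```text
shift [0.3084 0.0262 0.6026] turn 0.0117 yaw0 1.5702 t 3.95 q [-0.28  0.12  1.63  0.    1.39 -0.28]
shift [0.3086 0.0256 0.9026] turn 0.0117 yaw0 1.5702 t 3.95 q [-0.28  0.12  1.63  0.    1.39 -0.28]
```

Request:
carry_out([
  [[0.15,0.01,0.2],0.005],
  [[0.3084,0.026,0.4],0.0117],
  [[0.3084,0.026,0.6],0.0117],
  [[0.3084,0.026,0.7],0.0117],
  [[0.3084,0.026,0.8],0.0117],
  [[0.3084,0.026,0.87],0.0117],
  [[0.3084,0.026,0.9],0.0117],
  [[0.3084,0.026,0.9],0.0117],
  [[0.3084,0.026,0.9],0.0117],
])

```text
time_s: 4.85
ee_pos: [0.4806, -0.039, 0.0703]
eef_rot: [3.14, 0.0, 1.496]
force: [0.5, 0.1, -0.2]
grip_width: 0.056
grip_force: 0.0
```

Request:
carry_out([
  [[0,0,0],0],
  [[0,0,0],0],
  [[0,0,0],0],
  [[0,0,0],0],
  [[0,0,0],0],
  [[0,0,0],0],
], hand=1, force=40)

```text
time_s: 5.45
ee_pos: [0.4795, -0.0389, 0.0694]
eef_rot: [-3.14, -0.0, 1.496]
force: [-5.1, 0.2, 9.3]
grip_width: 0.0135
grip_force: 40.0
```

Request:
carry_out([
  [[0,-0.005,-0.02],0],
  [[0,-0.005,-0.04],0],
  [[0,-0.005,-0.06],0],
  [[0,-0.005,-0.08],0],
  [[0,-0.005,-0.097],0],
  [[0,-0.005,-0.097],0],
  [[0,-0.005,-0.097],0],
])

```text
time_s: 6.15
ee_pos: [0.4792, -0.0389, 0.0886]
eef_rot: [3.141, -0.0, 1.496]
force: [6.3, -0.1, -12.6]
grip_width: 0.0137
grip_force: 40.0
```

```bash
python3 b.py 3 side 1; python3 -c "
from c import *
im,d,P=cloud();cv2.imwrite('pics/w3.png',im)
o=ctrl.get_obs();print(o['ee_pos'],o['force'],o['moment'],o['grip_force'])"
```

```text
6.15 [ 0.47918889 -0.03889103  0.08859125] [ 3.14148281e+00 -2.31583048e-05  1.49626078e+00]
side grip [320. 214.] 0.44 [ 0.4718 -0.0263  0.1136]
side push_face [311.6 240.8] 0.56 [0.4819 0.0246 0.0638]
side carrier_front [329.1 209.7] 0.55 [ 0.4622 -0.0924  0.0773]
side stop_face [334.7 195.3] 0.63 [ 0.4703 -0.2105  0.0393]
grip [ 0.4761 -0.0404  0.0967]
push_face [0.4858 0.0156 0.0543]
carrier_front [ 0.4689 -0.1383  0.0375]
stop_face [ 0.469  -0.2171  0.0338]
[ 0.47919208 -0.03889969  0.08851503] [  6.39854808   0.45389162 -14.05515553] [-0.10165503 -1.47285728 -0.05014812] 39.994420912116766
```

View pics/w3.png

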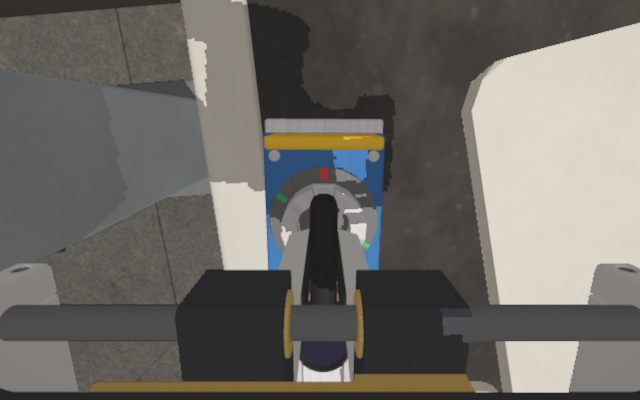

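Request:
carry_out([
  [[0,0.003,0],-0.01],
  [[0,0.003,0],-0.03],
  [[0,0.003,0],-0.05],
  [[0,0.003,0],-0.07],
  [[0,0.003,0],-0.09],
  [[0,0.003,0],-0.11],
  [[0,0.003,0],-0.13],
  [[0,0.003,0],-0.15],
  [[0,0.003,0],-0.167],
  [[0,0.003,0],-0.167],
  [[0,0.003,0],-0.167],
])

```text
time_s: 7.55
ee_pos: [0.4794, -0.0387, 0.0885]
eef_rot: [-3.141, -0.001, 2.542]
force: [3.5, 1.4, -14.5]
grip_width: 0.0135
grip_force: 40.0
```

```bash
python3 -c "
from c import *
im,d,P=cloud();cv2.imwrite('pics/w4.png',im)
o=ctrl.get_obs();print(o['ee_pos'],o['eef_rot'],o['force'],o['moment'],o['grip_force'])"
```

```text
[ 0.47941521 -0.03873567  0.08853204] [-3.14138681e+00 -9.94456802e-04  2.54255002e+00] [  2.53284155   2.03236966 -13.39087457] [ 0.44434172 -0.7833089   0.03064477] 39.99432407319546
```

View pics/w4.png

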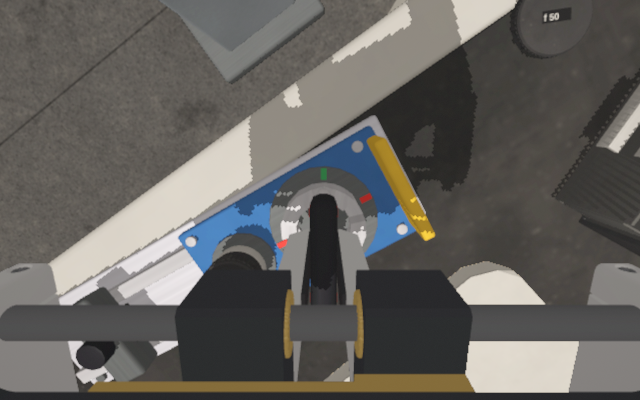

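Request:
carry_out([
  [[0,0,0.012],0],
  [[0,0,0.024],0],
  [[0,0,0.034],0],
  [[0,0,0.034],0],
  [[0,0,0.034],0],
])

```text
time_s: 8.1
ee_pos: [0.4796, -0.0389, 0.0822]
eef_rot: [-3.141, -0.0, 2.545]
force: [-1.8, 1.9, -6.5]
grip_width: 0.0134
grip_force: 40.0
```

Request:
carry_out([
  [[0,0,0],0],
  [[0,0,0],0],
  [[0,0,0],0],
  [[0,0,0],0],
  [[0,0,0],0],
], hand=-0.2)

```text
time_s: 8.6
ee_pos: [0.4799, -0.039, 0.0822]
eef_rot: [3.141, 0.0, 2.546]
force: [0.3, 0.0, 0.8]
grip_width: 0.0504
grip_force: 0.0
```

Request:
carry_out([
  [[0,0,-0.1],0],
  [[0,0,-0.25],0],
  [[0,0,-0.45],0],
  [[0,0,-0.7],0],
  [[0,0,-0.7],-0.02],
  [[0,0,-0.7],0],
  [[0,0,-0.7],0],
])

```text
time_s: 9.3
ee_pos: [0.4798, -0.039, 0.2223]
eef_rot: [3.141, 0.0, 2.543]
force: [0.4, 0.3, 0.4]
grip_width: 0.0566
grip_force: 0.0
```

```bash
python3 c.py; python3 -c "
from c import *
im,d,P=cloud();cv2.imwrite('pics/w5.png',im)
o=ctrl.get_obs();print(o['time_s'],o['ee_pos'],o['eef_rot'],o['force'])"
```

```text
bar 995 mean [ 0.4781 -0.0376  0.1072] rect [479.5 -38.2] [13.9 62.4] 55.7 dir [-0.826  0.563] zmed 0.1077
lens 679 mean [ 0.4713 -0.1037  0.091 ] rect [ 472.7 -103.9] [33.8 27.6] 44.2 dir [0.604 0.797] zmed 0.0908
plate 590 mean [0.4829 0.0179 0.0756] rect [484.   18.1] [ 8.2 69.6] 85.7 dir [-0.997  0.073] zmed 0.0758
collar 865 mean [ 0.4793 -0.0378  0.0638] rect [479.9 -38.4] [53.4 55.3] 82.8 dir [-0.884 -0.468] zmed 0.0641
9.4 [ 0.47968167 -0.03893289  0.22189173] [-3.14146120e+00 -2.12080488e-04  2.54764103e+00] [-0.49597253  0.94161945 -0.34790844]
```

View pics/w5.png

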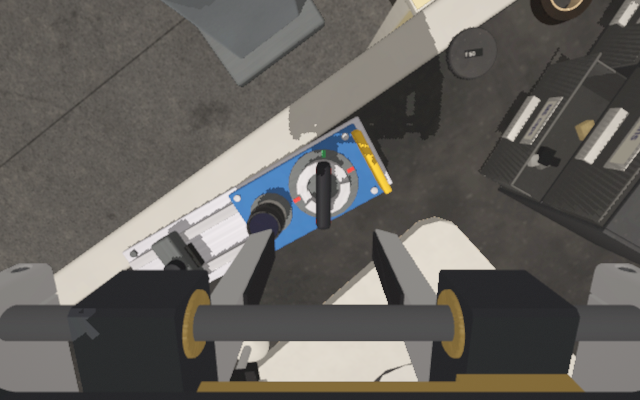

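```bash
python3 -c "
from h import *
plan([.4886,.065,.222],1.4967);plan([.4886,.065,.055],1.4967)
for q in ['lens_cap','tape_roll']:
  for r in finder.pinpoint('wrist',q)[:1]: print(q,r['conf'],at_z('wrist',r['location'],0))"
```

```text
shift [ 0.2539  0.4556 -0.0005] turn 0.1673 yaw0 2.5476 t 9.4 q [-0.16  0.13  1.69 -0.    1.32 -1.13]
shift [0.2537 0.4557 0.8345] turn 0.1673 yaw0 2.5476 t 9.4 q [-0.16  0.13  1.69 -0.    1.32 -1.13]
lens_cap 0.56 [0.45753643 0.18031801 0.        ]
```

Request:
carry_out([
  [[0.08,0.12,0],0.02],
  [[0.15,0.25,0],0.04],
  [[0.2,0.36,0],0.063],
  [[0.254,0.456,0],0.086],
  [[0.254,0.456,0.1],0.108],
  [[0.254,0.456,0.25],0.13],
  [[0.254,0.456,0.4],0.15],
  [[0.254,0.456,0.55],0.167],
  [[0.254,0.456,0.7],0.167],
  [[0.254,0.456,0.8],0.167],
  [[0.254,0.456,0.834],0.167],
  [[0.254,0.456,0.834],0.167],
], hand=1)

```text
time_s: 10.7
ee_pos: [0.4886, 0.065, 0.0548]
eef_rot: [-3.14, 0.0, 1.497]
force: [0.4, 1.1, 0.4]
grip_width: 0.0009
grip_force: 0.0
```

```bash
python3 -c "
from h import *
plan([.486,.030,.055],1.4967);plan([.4802,-.0473,.055],1.4967);print(ctrl.get_obs()['force'])"
```

```text
shift [-0.1757 -0.0003 -0.001 ] turn 0.0 yaw0 1.497 t 10.7 q [ 0.06  0.36  1.82 -0.    0.96  0.13]
shift [-0.5633 -0.0007 -0.0009] turn 0.0 yaw0 1.497 t 10.7 q [ 0.06  0.36  1.82 -0.    0.96  0.13]
[0.36100363 1.08756762 0.35307978]
```

Request:
carry_out([
  [[-0.06,0,0],0],
  [[-0.12,0,0],0],
  [[-0.16,0,0],0],
  [[-0.19,0,0],0],
  [[-0.22,0,0],0],
  [[-0.26,0,0],0],
  [[-0.3,0,0],0],
  [[-0.35,0,0],0],
  [[-0.4,0,0],0],
  [[-0.44,0,0],0],
  [[-0.47,0,0],0],
  [[-0.49,0,0],0],
])

```text
time_s: 11.9
ee_pos: [0.4815, -0.0333, 0.0552]
eef_rot: [-3.141, 0.0, 1.496]
force: [0.0, 2.5, 2.3]
grip_width: 0.0006
grip_force: 1.2
```

Request:
carry_out([
  [[-0.01,0,0],0],
  [[-0.02,0,0],0],
  [[-0.03,0,0],0],
  [[-0.04,0,0],0],
  [[-0.05,0,0],0],
  [[-0.06,0,0],0],
  [[-0.06,0,0],0],
])

```text
time_s: 12.6
ee_pos: [0.4808, -0.0422, 0.0552]
eef_rot: [-3.141, -0.004, 1.496]
force: [1.9, 25.5, 1.4]
grip_width: 0.0005
grip_force: 13.0
```

Request:
carry_out([
  [[0.02,0,0],0],
  [[0.1,0,0],0],
  [[0.25,0,0],0],
  [[0.35,0,-0.2],0],
  [[0.35,0,-0.4],0],
  [[0.3,0,-0.6],0],
  [[0.1,0,-0.8],0],
  [[-0.1,0,-0.8],0],
  [[-0.3,0,-0.8],0],
  [[-0.45,0,-0.8],0],
  [[-0.45,0,-0.8],0],
  [[-0.45,0,-0.8],0],
])

```text
time_s: 13.8
ee_pos: [0.4738, -0.1348, 0.2151]
eef_rot: [-3.141, 0.0, 1.495]
force: [0.0, 0.5, -0.4]
grip_width: 0.0005
grip_force: 0.0
```

```bash
python3 -c "
from c import *
im,d,P=cloud();cv2.imwrite('pics/w6.png',im[60:360])
o=ctrl.get_obs();print(o['time_s'],o['ee_pos'],o['force'])
r=np.array([-.075,-.997]);r/=np.linalg.norm(r);n=np.array([-r[1],r[0]])
Q=P[d>0];s=(Q[:,:2]-[.4805,-.0385])@r;t=(Q[:,:2]-[.4805,-.0385])@n
m=(abs(t)<.05)&(Q[:,2]>.066)&(s>-.02)&(s<.03);print('plate',s[m].min(),s[m].max(),Q[m][:,2].max())
m=(abs(t)<.045)&(Q[:,2]>.101)&(s>.0)&(s<.13);print('bar',m.sum(),np.median(Q[m][:,2]),cv2.minAreaRect((Q[m][:,:2]*1000).astype(np.float32)))
for a in np.arange(.15,.23,.004):
  m=(abs(t)<.03)&(s>=a)&(s<a+.004)&(abs(t)>.015);print(round(a,3),m.sum(),np.median(Q[m][:,2]).round(4))
"
```

```text
13.85 [ 0.47395945 -0.13412305  0.21514947] [0.08642697 1.03602402 0.7107934 ]
plate 0.012136440246395033 0.02028339968601146 0.07960688713455427
bar 41407 0.3373692132615428 ((472.6177673339844, -119.17648315429688), (47.012298583984375, 89.73432159423828), 75.2693099975586)
0.15 36 0.0408
0.154 19 0.0406
0.158 14 0.0406
0.162 14 0.0406
0.166 9 0.0406
0.17 4 0.04
0.174 0 nan
0.178 9 0.0391
0.182 0 nan
0.186 0 nan
0.19 0 nan
0.194 0 nan
0.198 0 nan
0.202 0 nan
0.206 0 nan
0.21 0 nan
0.214 0 nan
0.218 0 nan
0.222 0 nan
0.226 0 nan
0.23 0 nan
  return _methods._mean(a, axis=axis, dtype=dtype,
  ret = ret.dtype.type(ret / rcount)
```

View pics/w6.png

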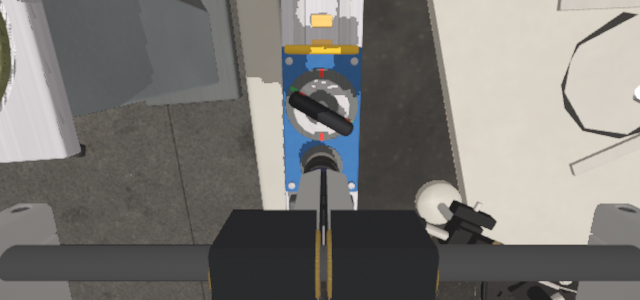

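Request:
carry_out([
  [[-0.2,0,-0.3],0],
  [[-0.4,0,-0.3],0],
  [[-0.6,0,-0.3],0],
  [[-0.6,0,-0.3],0],
  [[-0.6,0,-0.3],0],
], hand=-0.2)

```text
time_s: 14.35
ee_pos: [0.4652, -0.2536, 0.2749]
eef_rot: [-3.141, -0.0, 1.496]
force: [0.5, 0.1, -0.2]
grip_width: 0.0372
grip_force: 0.0
```

```bash
python3 -c "
from c import *
im,d,P=cloud();cv2.imwrite('pics/w7.png',cv2.resize(im[20:260,200:440],None,fx=2.4,fy=2.4))
r=np.array([-.075,-.997]);r/=np.linalg.norm(r);n=np.array([-r[1],r[0]])
Q=P[d>0];s=(Q[:,:2]-[.4805,-.0385])@r;t=(Q[:,:2]-[.4805,-.0385])@n
m=(abs(t)<.04)&(Q[:,2]>.101)&(Q[:,2]<.12)&(s>.03)&(s<.12);print('bar',m.sum(),np.median(Q[m][:,2]),cv2.minAreaRect((Q[m][:,:2]*1000).astype(np.float32)))
for a in np.arange(.15,.23,.003):
  m=(abs(t)<.03)&(s>=a)&(s<a+.003);print(round(a,3),m.sum(),np.median(Q[m][:,2]).round(4),end=' | ')
"
```

```text
bar 1002 0.10794643865171097 ((474.845458984375, -111.6949691772461), (14.465757369995117, 63.244544982910156), 55.966156005859375)
0.15 124 0.0905 | 0.153 140 0.044 | 0.156 98 0.0437 | 0.159 126 0.0413 | 0.162 97 0.0407 | 0.165 145 0.0405 | 0.168 96 0.0405 | 0.171 143 0.0401 | 0.174 70 0.0398 | 0.177 131 0.0387 | 0.18 4732 0.3908 | 0.183 2304 0.3972 | 0.186 5341 0.3905 | 0.189 4868 0.394 | 0.192 4139 0.3981 | 0.195 4987 0.4004 | 0.198 440 0.3907 | 0.201 419 0.3847 | 0.204 3591 0.3309 | 0.207 880 0.3407 | 0.21 587 0.343 | 0.213 554 0.3343 | 0.216 493 0.329 | 0.219 426 0.325 | 0.222 312 0.3524 | 0.225 125 0.0145 | 0.228 102 0.0144 |
```

View pics/w7.png

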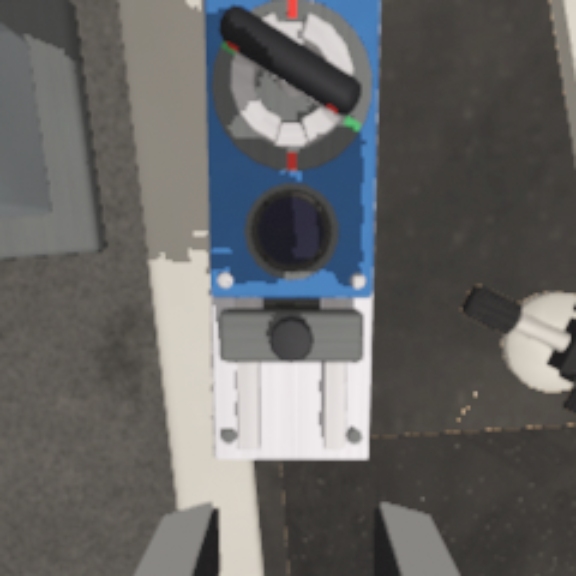

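```bash
python3 -c "
from h import *
print(ctrl.hand_in())"
```

```text
the job is handed in; nothing more can be done
None
```

The job is handed in: the plunger stays retracted in its rest notch (about 12.6 mm up, turned 60°), and the carrier travelled about 73 mm to rest against the end stop, with a final push of about 25 N (the stop gives way at 80 N) and about 15 s used.

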